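Put a used prism bar away in the lever-lid collecting box

ROBOT

A 7-joint arm with a two-finger parallel gripper is mounted at the origin on the work surface. World frame = base frame: x ahead of the robot, y to its left, z up, the work surface at z = 0. Lengths are in m, angles in rad, forces in N, time in s.
With the tool pointing down it reaches from about 0.4 to 0.85 m from the base axis. Payload 4.5 kg.
Tool frame: the origin (TCP) lies on the centre line of the jaws, within the pads' length; the fingertips stand r.tip_extent ahead of it and the grasp point (between the pads) is the TCP (r.tip_extent is the distance from the TCP to the fingertips, in m); z points along the fingers, y is the line along which they close (so a half turn about z gives the same grasp; the last joint's range is limited). The gripper opens to 88 mm and grips with 3 to 60 N. Pads are 18 mm wide; open, the fingers measure 123 mm over their backs; the gripper's body (75 mm by 187 mm) begins 45 mm behind the grasp point.
Start: joints at [-1.235, 0.689, -0.195, 1.565, 0.157, 0.902, -0.215], TCP at [0.186, 0.597, 0.233] pointing down, gripper open.
Joint ranges: [-3.01, 3.01], [-0.46, 2.08], [-1.47, 1.51], [0.13, 2.56], [-1, 4.14], [0.04, 2.09], [-2.66, 2.66]. Speed limits (rad/s): [2.57, 2.57, 3.14, 3.14, 3.14, 3.14, 3.14].

INTERFACE

Orientations are given as a unit quaternion [x, y, z, w].
In Python, from plant import sensors, vision, finish_job, r gives the robot as it stands. The module is installed in compiled form; this text tells all that it offers.
- The arm moves only by the tool step_arm, never from a script. Its argument "steps" is a list of rows, each a list of 2 entries, a list of its own where there are three numbers: the shift along the tool's x, y, z in cm, then the turn, a rotation vector about the tool's x, y, z in degrees. A call has 1 to 12 rows; each row shifts and turns the commanded pose from where the row before left it, along the tool's axes as they then stand; what a row does not reach is not made up. A row lasts 1/8 s, in which the tool goes at most 62.5 mm and 10.7 degrees, less where a joint would pass 70% of its speed; a pose out of reach is approached as far as the arm can. A call with a gripper value outside its range is refused whole. "claw" is the opening, from -1 (shut) to 1 (fully open), set as the call begins (left out, the last holds). The fingers move at their own pace and stop on an object; "grip_force" is the grip in N (left out, the last holds). Time passes only in rows, so rows that do not move let the fingers close. It gives the time, the measured TCP pose, the force, the opening and the grip force at its end, in the units of the state.
- sensors.get_state(): the state, without advancing time (a new reading comes with each control period).
- vision.snapshot(name): name is "scene" or "top"; returns a dict with "img" (480x640x3 uint8, red, green, blue), "fx", "fy", "cx", "cy" (pixels), "position" and "rotation" of the camera in the world. Camera axes: x right, y down, z forward; pixel columns grow to the right and rows downward; lengths in m; the calibration is good to about 2 mm. A picture is of the moment at which its call begins. There is no depth.
- finish_job(): hands the job in; it is judged then, once.
The state is a dict: "clock": time; "q": joint angles; "qd": joint speeds; "joint_torque": joint torques, N m; "tool_pos": TCP position; "eef_rot": TCP orientation; "contact_force": force on the tool from outside, world axes, zero at the start; "moment": the same for the moment, N m; "opening": opening from 0.0 (shut) to 1.0 (fully open); "finger_force": force on a finger pad.
Only numpy, scipy, OpenCV 4.12 (cv2) and the standard library are available. Lean on these libraries where they do the work, as an engineer would, in place of code of your own. Each camera call takes 0.05 s, during which the arm holds its last target. There are 200 camera calls.

TASK

The prism bar with the red ends has been used: take it out of the rack, lay it flat on the green mat and let go, then take it again by a grip that leaves its ends free and lay it flat in the blue cradle of the collecting box, letting go while the lid is held open by its lever. Raise the lid with the black knob lever, pressed right down until the lid tips past upright and stays; when the bar is in, lift the knob back up and let go so that the lid falls shut. Never touch the lid itself, with hand or bar, never drop the bar, and leave the yellow bar, the bottle and the dish as they are.

Things in the scene. Friction and masses are not known exactly. Their poses are not given: they have to be found in the camera images.
- red_bar_center (a point): Centre of the used prism bar: 190 mm long, about 120 g; red handle 22 x 14 x 62 mm, then black-railed clear part 30 mm wide, 16 mm thick, 128 mm long, ending in a red cap. Own z runs along it from handle to cap, x across its width, y through its thickness. Starts upright, handle down 40 mm deep in a rack slot, centre 105 mm and top 200 mm over the table.
- yellow_bar_center (a point): Centre of a second, clean prism bar, the same but with yellow handle and cap, upright in the rack; must stay there.
- rack: Grey rack block fixed to the table, 66 x 136 x 50 mm (own x, y, z), origin at the centre of its underside; three slots of 25 x 17 mm, 40 mm deep, along its y at -40, 0 and +40 mm, the middle one empty; the bars' width lies along the rack's x.
- mat: Green mat fixed on the table, 110 x 220 mm (own x, y), 4 mm thick, rubbery; origin at the centre of its underside.
- box: White and grey collecting box fixed to the table, 130 x 240 x 80 mm (own x, y, z), walls 4 mm, inner floor 20 mm over the table, origin at the centre of its underside. The blue lid is hinged at the +y end (22 mm thick tower beyond it); the lever sticks out of a 30 mm thick, 94 mm high grey housing at the -y end.
- trough (a point): Where the bar's centre belongs: middle of the blue cradle in the box, 40 mm over the table, axes as the box's; cradle along y. Two saddles 76 mm long (40 to 116 mm either side), top 32 mm over the table, cheeks to 44 mm, 38 mm apart: no room for fingers there. Between the saddles 80 mm are free to the floor over the box's width. Either end may point to the hinge; 20 mm play along y.
- lid (a joint): Opening angle of the lid in rad: 0 shut, 1.57 upright, 1.92 fully open, leaning back past upright, where its own weight keeps it. A plate 138 x 244 mm, upper face 93 mm over the table when shut, moved only through the lever; short of upright it falls shut by itself in a second or so.
- lever (a joint): Lever angle, rad: 0 up (lid shut), grows as the knob is pressed, stop at 0.67; the lid turns 2.86 times as far. Past 0.55 the lid tips over upright and the lever goes to its stop and stays; let go before, it springs up. Pressing takes 3 to 10 N at the knob (more when fast). To shut, lift the knob (1 to 3 N) some 25 mm or more; let go, it then rises by itself and the lid shuts.
- knob (a point): Centre of the black ball knob, 30 mm across, on the end of the 10 mm steel lever rod, 100 mm from the lever's pivot; 109 mm over the table when up, 44 mm when held down (rod 0.35 rad above level, then 0.32 below). Swings in the vertical plane along the box's y, on an arc about the pivot.
- lever_pivot (a point): Pivot axis of the lever (along the box's x), 75 mm over the table, 134 mm from the box's centre toward its -y end.
- gel_bottle: White bottle with blue cap, 52 mm across, 130 mm high, standing; origin at the centre of its underside. Leave alone.
- steel_dish: Small round steel dish, 90 mm across, 35 mm high; origin at the centre of its underside. Leave alone.
Mind the look-alikes: they are no part of the job. Leave any turquoise look-alike of the part that bears red_bar_center alone.

How it is judged:
On the way, in this order (a step that is already met when the one before it is completed fails the run):
1. the red-ended bar lies flat on the mat and has been let go (height (world z) of red_bar_center below 0.017 m and angle between red_bar_center's own z axis and vertical above 1.48 rad and x of red_bar_center in the frame of mat between -0.055 and 0.055 m and y of red_bar_center in the frame of mat between -0.11 and 0.11 m and contact force between the fingers and red_bar below 0.05 N and linear speed of red_bar below 0.03 m/s), for 0.2 s.
2. the bar lies let go in the cradle while the lid stands open, held by the lever alone (x of red_bar_center in the frame of trough between -0.008 and 0.008 m and y of red_bar_center in the frame of trough between -0.03 and 0.03 m and z of red_bar_center in the frame of trough below 0.005 m and angle between the z axis of red_bar_center and the y axis of trough, either way round below 0.12 rad and contact force between the fingers and red_bar below 0.05 N and contact force between the fingers and lever below 0.05 N and value of joint lid above 1.6 rad), for 0.2 s.
At the end, for the whole second after the job is handed in: Lid shut (< 0.04 rad), lever up (< 0.03 rad); red-ended bar at rest flat in the cradle: centre within 8 mm across, 30 mm along, 5 mm in height of the trough point, parallel within 0.12 rad; yellow bar in its slot (moved < 20 mm), bottle and dish moved < 30 mm (value of joint lid below 0.04 rad and value of joint lever below 0.03 rad and x of red_bar_center in the frame of trough between -0.008 and 0.008 m and y of red_bar_center in the frame of trough between -0.03 and 0.03 m and z of red_bar_center in the frame of trough below 0.005 m and angle between the z axis of red_bar_center and the y axis of trough, either way round below 0.12 rad and linear speed of red_bar below 0.02 m/s and distance of yellow_bar_center from where it was at the start of the episode below 0.02 m and distance of each of gel_bottle, steel_dish from where it was at the start of the episode below 0.03 m); the robot touches nothing.
It fails at once if the lid itself is touched by the robot or the bar (contact force between any of the fingers, the arm, red_bar and lid above 0.5 N).
It fails at once if the bar is dropped (falls loose faster than 0.8 m/s) (linear speed of red_bar above 0.8 m/s and contact force between the fingers and red_bar below 0.05 N).
It fails at once if the bottle is knocked over or the yellow bar taken out (angle between gel_bottle's own z axis and vertical above 0.5 rad or distance of yellow_bar_center from where it was at the start of the episode above 0.05 m).
It also fails if it takes over 69 s, if anything falls off the work surface, if the arm or the gripper's body presses on something with over 40 N, if the wrist force passes 120 N, or if a joint passes its speed limit or range.

## Working session

There is one attempt and no reset: what is moved stays moved. The work goes in short steps, Python scripts to look and compute and a tool call to move; the robot and the scene stay as the last step left them, time stands still between calls to the robot, and variables do not carry over. Pictures are saved under pics/ and viewed, at most 10 in all, crops included, and the job is handed in when it is done.

Besides the shell and the picture viewer there is one more tool, called after "Call:" by a JSON object that holds its "name" and its "arguments". step_arm: Moves the arm, as the interface text tells. Its arguments: {"type":"object","properties":{"steps":{"type":"array"},"claw":{"type":"number"},"grip_force":{"type":"number"}},"required":["steps"]}

```bash
mkdir -p pics; python3 - <<'E'
from plant import sensors, vision, r
import cv2,pickle
print(sensors.get_state(), r.tip_extent)
for n in("scene","top"):
    s=vision.snapshot(n); pickle.dump(s,open(n+".pkl","wb")); cv2.imwrite(f"pics/{n}0.png",s["img"][:,:,::-1])
    print({k:v for k,v in s.items() if k!="img"})
E
```

```text
{'clock': 0.0, 'q': array([-1.23519299,  0.68998296, -0.19452712,  1.56632377,  0.15730283,
        0.90251468, -0.21510823]), 'qd': array([-1.34809411e-03,  6.54460860e-05, -1.35366849e-03, -4.83548374e-04,
        7.64423113e-04, -2.10342641e-03,  4.36250017e-04]), 'joint_torque': array([ 8.43872222e-04, -5.27572632e+01, -1.26657967e+00, -1.53429186e+01,
       -5.25748206e-02,  6.59547601e-03,  1.80245788e-04]), 'tool_pos': array([0.18562945, 0.59612842, 0.23261642]), 'eef_rot': array([ 1.50287246e-01,  9.88641948e-01, -9.14926080e-04, -7.39441499e-05]), 'contact_force': array([0.07668021, 0.12177718, 0.32418795]), 'moment': array([-0.01713418,  0.01059426,  0.01105212]), 'finger_force': 0.0, 'opening': 1.0020022665675765} 0.019
{'fx': 462.36851878300234, 'fy': 462.36851878300234, 'cx': 327.9018400575661, 'cy': 236.3031424181183, 'position': array([1.32748891, 0.06807147, 0.56577301]), 'rotation': array([ 0.57490514,  0.66340232, -0.36405703, -0.31119757])}
{'fx': 611.3278504616065, 'fy': 611.3278504616065, 'cx': 318.82317002248845, 'cy': 246.54377710287687, 'position': array([ 0.39245072, -0.04144913,  1.43262026]), 'rotation': array([-0.69535806,  0.71422667, -0.05488325,  0.05783819])}
```

View pics/top0.png

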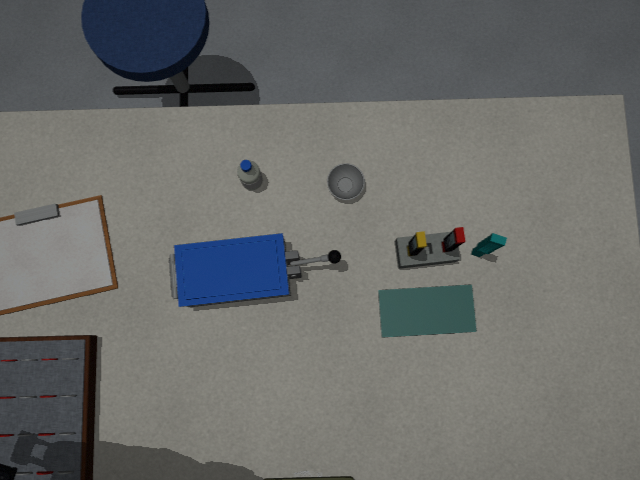

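View pics/scene0.png

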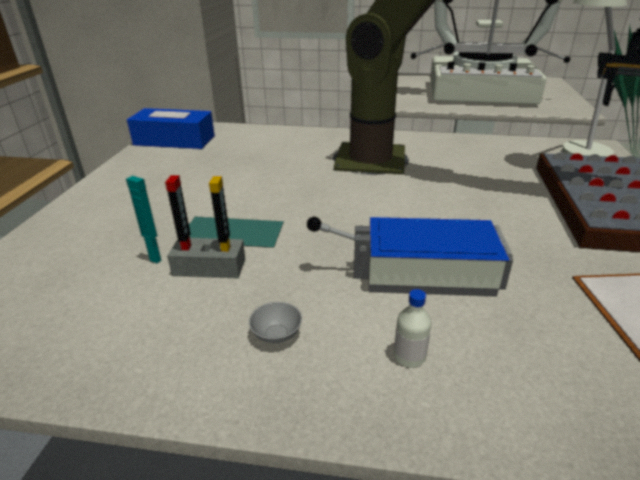

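Top view: red-capped bar's top at about (456,236), yellow at (419,240) and the turquoise look-alike at (493,243). The rack runs (397–460, 235–268), the mat (378–476, 285–337) and the box (175–290, 235–305), with the knob at (334,257). Scene view: red bar (175,183), yellow (217,185), turquoise (137,183). I choose the red cap and check it in a crop.

```bash
cat > h.py <<'E'
import numpy as np,pickle,cv2
from scipy.spatial.transform import Rotation as R
def ray(s,u,v):
    return R.from_quat(s["rotation"]).apply([(u-s["cx"])/s["fx"],(v-s["cy"])/s["fy"],1.0])
def at_z(s,u,v,z):
    d=ray(s,u,v);return s["position"]+d*(z-s["position"][2])/d[2]
def proj(s,p):
    c=R.from_quat(s["rotation"]).inv().apply(np.asarray(p)-s["position"])
    return np.c_[c[...,0]/c[...,2]*s["fx"]+s["cx"],c[...,1]/c[...,2]*s["fy"]+s["cy"]] if c.ndim>1 else np.array([c[0]/c[2]*s["fx"]+s["cx"],c[1]/c[2]*s["fy"]+s["cy"]])
E
python3 - <<'E'
from h import *
t=pickle.load(open("top.pkl","rb"));im=t["img"][:,:,::-1]
a=cv2.resize(im[225:345,370:510],None,fx=5,fy=5,interpolation=cv2.INTER_CUBIC) #700x600
cv2.imwrite("pics/c1.png",a)
a=cv2.resize(im[220:320,160:350],None,fx=4.2,fy=4.2,interpolation=cv2.INTER_CUBIC)
cv2.imwrite("pics/c2.png",a)
E
```

```text
(no output)
```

View pics/c1.png

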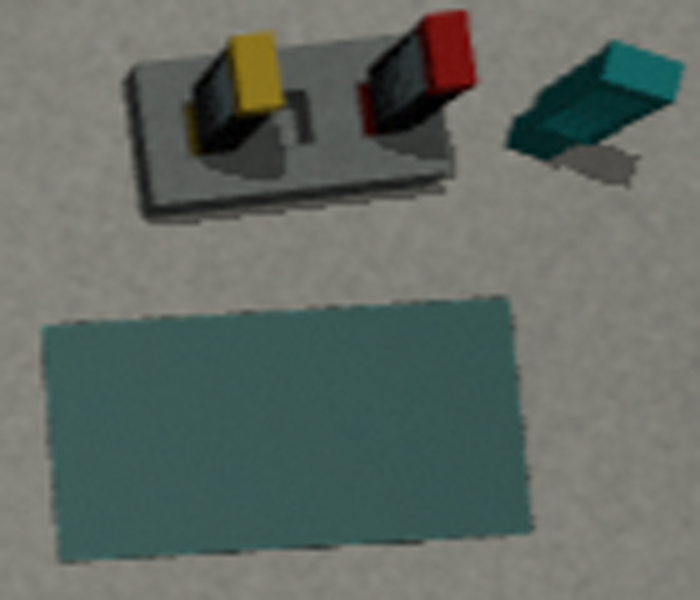

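View pics/c2.png

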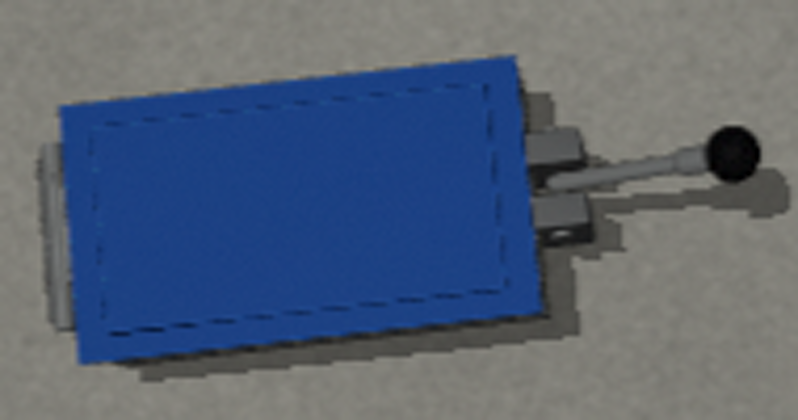

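The crop shows the red-capped bar at the rack's right end, the yellow one at the left, and the turquoise one standing outside the rack. The second crop shows the lid corners (60,107), (515,56), (542,312), (80,362) and the knob at (733,153).

```bash
python3 - <<'E'
from h import *
np.set_printoptions(precision=4,suppress=True)
t=pickle.load(open("top.pkl","rb"))
c1=lambda p:(370+(p[0]+.5)/5-.5,225+(p[1]+.5)/5-.5)
c2=lambda p:(160+(p[0]+.5)/4.2-.5,220+(p[1]+.5)/4.2-.5)
f=lambda c,ps,z:np.array([at_z(t,*c(p),z) for p in ps])
def q(n,P):
    e=P[1]-P[0]+P[2]-P[3]; print(n,P.mean(0),"yaw of right-going edge",np.degrees(np.arctan2(e[1],e[0])),"sizes",np.linalg.norm(P[1]-P[0]),np.linalg.norm(P[2]-P[1]))
q("red",f(c1,[(424,15),(466,10),(476,87),(432,92)],.2))
q("yel",f(c1,[(231,38),(272,32),(284,106),(237,113)],.2))
q("mat",f(c1,[(42,326),(508,297),(533,533),(60,561)],.004))
q("racktop",f(c1,[(137,65),(437,33),(453,178),(152,207)],.05))
q("lid",f(c2,[(60,107),(515,56),(542,312),(80,362)],.093))
print("knob",f(c2,[(733,153)],.109))
tq=f(c1,[(614,42),(682,65),(668,102),(600,80)],.2);q("turq",tq)
print("turq foot",f(c1,[(540,145)],.0))
print("dish",at_z(t,346,180,.035),"bottle",at_z(t,246,166,.13))
E
```

```text
red [ 0.6074 -0.3272  0.2   ] yaw of right-going edge -84.8501926851182 sizes 0.01739200989372333 0.03214588153258893
yel [ 0.6007 -0.2477  0.2   ] yaw of right-going edge -83.06533878761418 sizes 0.017024620958851756 0.03098256719561877
mat [ 0.4655 -0.2854  0.004 ] yaw of right-going edge -88.06566089040689 sizes 0.21860455290563668 0.1096792671457139
racktop [ 0.6032 -0.2893  0.05  ] yaw of right-going edge -85.70310433294789 sizes 0.13878697246158833 0.0674015637539079
lid [0.5628 0.1567 0.093 ] yaw of right-going edge -85.20890561217136 sizes 0.24227135309391803 0.13675471132166678
knob [[ 0.5836 -0.0717  0.109 ]]
turq [ 0.5964 -0.4047  0.2   ] yaw of right-going edge -110.43008476224384 sizes 0.028939423153863757 0.0166128477262515
turq foot [[ 0.5959 -0.4135  0.    ]]
dish [ 0.7745 -0.1067  0.035 ] bottle [0.7865 0.1172 0.13  ]
```

```bash
cat >> h.py <<'E'
def tri(a,pa,b,pb):
    da,db=ray(a,*pa),ray(b,*pb)
    k=np.linalg.lstsq(np.c_[da,-db],b["position"]-a["position"],rcond=None)[0]
    A=a["position"]+k[0]*da;B=b["position"]+k[1]*db
    return (A+B)/2,np.linalg.norm(A-B)
E
python3 - <<'E'
from h import *
np.set_printoptions(precision=4,suppress=True)
t=pickle.load(open("top.pkl","rb"));s=pickle.load(open("scene.pkl","rb"))
c1=lambda p:(370+(p[0]+.5)/5-.5,225+(p[1]+.5)/5-.5)
print("turq",tri(t,c1((641,72)),s,(136.5,179)))
print("red proj scene",proj(s,[.607,-.327,.2]),"turq proj",proj(s,[.5964,-.4047,.2]), "knob",proj(s,[.5836,-.0717,.109]))
cv2.imwrite("pics/c3.png",cv2.resize(s["img"][160:290,110:340,::-1],None,fx=3.4,fy=3.4,interpolation=cv2.INTER_CUBIC))
E
```

```text
turq (array([ 0.598 , -0.4071,  0.1875]), np.float64(0.0027917846457140624))
red proj scene [172.718  177.3365] turq proj [135.7789 172.4938] knob [313.4481 223.1518]
```

View pics/c3.png

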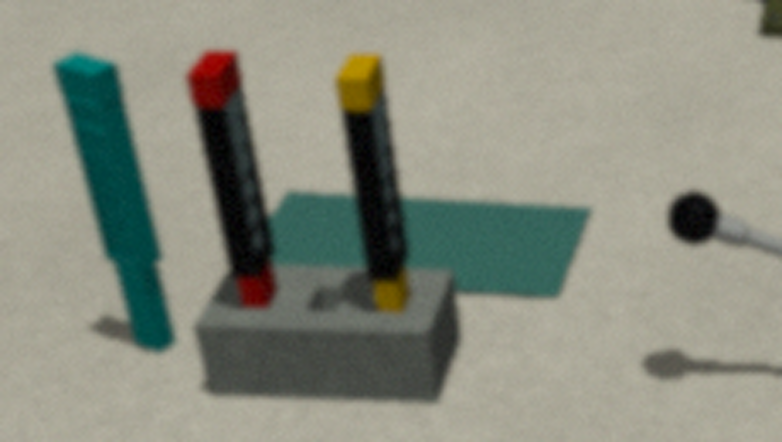

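Call:
{"name": "step_arm", "arguments": {"steps": [[[0,0,-0.5],[0,0,8.5]],[[0,0,-0.5],[0,0,8.5]],[[0,0,-0.5],[0,0,8.5]],[[0,0,-0.5],[0,0,8.5]],[[0,0,-0.5],[0,0,8.5]],[[0,0,-0.5],[0,0,8.5]],[[0,0,-0.5],[0,0,8.5]],[[0,0,-0.5],[0,0,8.4]]], "claw": 1}}

```text
clock: 1.1
tool_pos: [0.1855, 0.5964, 0.2731]
eef_rot: [0.679, 0.735, -0.001, 0.0]
contact_force: [0.1, 0.9, 0.4]
opening: 0.996
finger_force: 0.0
```

The crop shows the red bar upright with its top at (214,65), i.e. scene pixel (173,179), which matches my projection. The turquoise look-alike stands free at (87,65).

Call:
{"name": "step_arm", "arguments": {"steps": [[[-3,2,0],[0,0,0]],[[-5,3.2,0],[0,0,0]],[[-5,3.2,0],[0,0,0]],[[-5,3.2,0],[0,0,0]],[[-5,3.2,0],[0,0,0]],[[-5,3.2,0],[0,0,0]],[[-5,3.2,0],[0,0,0]],[[-5,3.2,0],[0,0,0]],[[-5,3.2,0],[0,0,0]],[[-5,3.2,0],[0,0,0]],[[-5,3.2,0],[0,0,0]],[[-3,0,0],[0,0,0]]]}}

```text
clock: 2.6
tool_pos: [0.5735, 0.0635, 0.2729]
eef_rot: [0.678, 0.735, -0.0, 0.001]
contact_force: [0.2, -0.2, -0.3]
opening: 1.003
finger_force: 0.0
```

Call:
{"name": "step_arm", "arguments": {"steps": [[[-4,0,0],[0,0,0]],[[-5,0,0],[0,0,0]],[[-5,0,0],[0,0,0]],[[-5,0,0],[0,0,0]],[[-5,0,0],[0,0,0]],[[-5,0,0],[0,0,0]],[[-5,0,0],[0,0,0]],[[-3,0,0],[0,0,0]],[[0,0,0],[0,0,0]]]}}

```text
clock: 3.72
tool_pos: [0.6012, -0.3048, 0.2725]
eef_rot: [0.679, 0.734, -0.001, -0.0]
contact_force: [-0.1, 0.9, 0.7]
opening: 1.001
finger_force: 0.0
```

Call:
{"name": "step_arm", "arguments": {"steps": [[[-2.5,0.2,0],[0,0,0]],[[-2.5,0.2,0],[0,0,0]],[[-1.8,0,0],[0,0,0]],[[0,0,0],[0,7.5,0]],[[0,0,0],[0,7.5,0]],[[0,0,0],[0,7.5,0]],[[0,0,0],[0,7.5,0]],[[0,0,0],[0,0,0]]]}}

```text
clock: 4.72
tool_pos: [0.6113, -0.3694, 0.2698]
eef_rot: [0.654, 0.71, 0.175, -0.193]
contact_force: [-0.8, -0.2, -0.1]
opening: 1.0
finger_force: 0.0
```

```bash
python3 - <<'E'
from h import *
from plant import sensors,vision
np.set_printoptions(precision=4,suppress=True)
st=sensors.get_state();M=R.from_quat(st["eef_rot"])
print(st["tool_pos"],M.as_matrix(),st["q"])
for z in(.18,.185): print("to G, tool cm",100*M.inv().apply(np.array([.607,-.327,z])-st["tool_pos"]))
t=vision.snapshot("top");s=vision.snapshot("scene")
a=cv2.resize(t["img"][200:300,380:530,::-1],None,fx=3,fy=3);b=cv2.resize(s["img"][110:290,80:280,::-1],None,fx=1.67,fy=1.67)
b=cv2.copyMakeBorder(b[:300],0,300-b[:300].shape[0],0,0,cv2.BORDER_CONSTANT)
cv2.imwrite("pics/d1.png",np.hstack([a,b]))
E
```

```text
[ 0.6113 -0.3694  0.2698] [[-0.0692  0.9966 -0.0447]
 [ 0.862   0.0823  0.5002]
 [ 0.5021 -0.0039 -0.8648]] [ 0.6742  1.0399 -0.0801  0.7486 -0.3246  1.7049  0.7163]
to G, tool cm [-0.8272 -0.0481  9.9073]
to G, tool cm [-0.5761 -0.0501  9.4749]
```

View pics/d1.png

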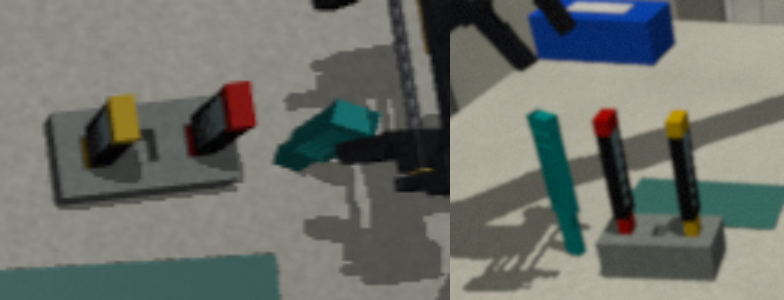

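The crops show the open gripper behind and above the turquoise bar, with its fingertips at about (340,150) and (325,3) on either side of the red bar's line. The path along the tool axis is clear.

Call:
{"name": "step_arm", "arguments": {"steps": [[[-0.8,0,0],[0,0,0]],[[0,0,2],[0,0,0]],[[0,0,2],[0,0,0]],[[0,0,2],[0,0,0]],[[0,0,2],[0,0,0]],[[0,0,1.9],[0,0,0]],[[0,0,0],[0,0,0]]]}}

```text
clock: 5.7
tool_pos: [0.6086, -0.3245, 0.1837]
eef_rot: [0.653, 0.712, 0.175, -0.191]
contact_force: [0.3, -0.9, -0.3]
opening: 0.998
finger_force: 0.0
```

Call:
{"name": "step_arm", "arguments": {"steps": [[[0,0,0],[0,0,0]],[[0,0,0],[0,0,0]],[[0,0,0],[0,0,0]],[[0,0,0],[0,0,0]],[[0,0,0],[0,0,0]],[[0,0,0],[0,0,0]]], "claw": -1, "grip_force": 45}}

```text
clock: 6.45
tool_pos: [0.6086, -0.3265, 0.1836]
eef_rot: [0.654, 0.711, 0.175, -0.191]
contact_force: [0.0, -0.5, 0.5]
opening: 0.346
finger_force: 0.0
```

Call:
{"name": "step_arm", "arguments": {"steps": [[[0,0,0],[0,0,0]],[[0,0,0],[0,0,0]],[[0,0,0],[0,0,0]]]}}

```text
clock: 6.82
tool_pos: [0.6086, -0.3264, 0.1836]
eef_rot: [0.654, 0.711, 0.175, -0.191]
contact_force: [-0.6, -0.5, -0.5]
opening: 0.333
finger_force: 45.0
```

Call:
{"name": "step_arm", "arguments": {"steps": [[[0.4,0,-0.7],[0,0,0]],[[0.7,0,-1.2],[0,0,0]],[[0.7,0,-1.2],[0,0,0]],[[0.7,0,-1.2],[0,0,0]],[[0.7,0,-1.2],[0,0,0]],[[0.7,0,-1.2],[0,0,0]],[[0.7,0,-1.2],[0,0,0]],[[0,-2,0],[0,0,0]],[[0,-3,0],[0,0,0]],[[0,-3,0],[0,0,0]],[[0,-3,0],[0,0,0]],[[0,-3,0],[0,0,0]]]}}

```text
clock: 8.32
tool_pos: [0.4683, -0.338, 0.2756]
eef_rot: [0.654, 0.711, 0.175, -0.19]
contact_force: [-0.8, -1.2, -1.4]
opening: 0.335
finger_force: 45.0
```

Call:
{"name": "step_arm", "arguments": {"steps": [[[0,0,0],[0,-5,0]],[[0,0,0],[0,-8,0]],[[0,0,0],[0,-8,0]],[[0,0,0],[0,-8,0]],[[0,0,0],[0,-8,0]],[[0,0,0],[0,-8,0]],[[0,0,0],[0,0,0]]]}}

```text
clock: 9.2
tool_pos: [0.4703, -0.3335, 0.2749]
eef_rot: [0.669, 0.732, -0.087, 0.095]
contact_force: [0.6, 0.2, -0.7]
opening: 0.332
finger_force: 45.0
```

Call:
{"name": "step_arm", "arguments": {"steps": [[[0,0,0],[0,-8,0]],[[0,0,0],[0,-8,0]],[[0,0,0],[0,-8,0]],[[0,0,0],[0,-8,0]],[[0,0,0],[0,-8,0]],[[0,0,0],[0,-5,0]],[[0,0,0],[0,0,0]]]}}

```text
clock: 10.07
tool_pos: [0.472, -0.3391, 0.276]
eef_rot: [0.596, 0.648, -0.324, 0.346]
contact_force: [-0.4, 0.7, -0.7]
opening: 0.334
finger_force: 45.0
```

```bash
python3 - <<'E'
from h import *
from plant import sensors,vision
np.set_printoptions(precision=4,suppress=True)
st=sensors.get_state();M=R.from_quat(st["eef_rot"])
print(st["tool_pos"],M.as_matrix(),st["q"],st["clock"])
t=vision.snapshot("top");s=vision.snapshot("scene")
a=cv2.resize(t["img"][180:360,300:520,::-1],(400,327));b=cv2.resize(s["img"][60:290,80:360,::-1],(400,327))
cv2.imwrite("pics/d2.png",np.hstack([a,b]))
E
```

```text
[ 0.472  -0.3391  0.276 ] [[-0.0499  0.9969  0.0614]
 [ 0.5486  0.0787 -0.8324]
 [-0.8346 -0.0078 -0.5508]] [-0.5389  1.0297  1.1587  2.1956  1.0392  0.0497 -0.7845] 10.075
```

View pics/d2.png

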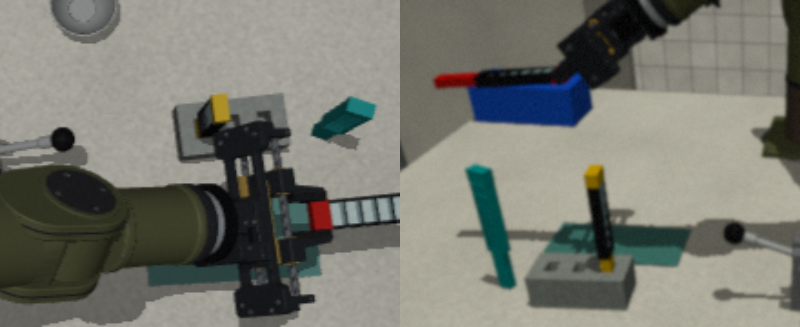

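The crops show the bar held near its cap, nearly level, with the handle pointing to -y (cap at (320,215) in the left crop). Yellow and turquoise are untouched.

Call:
{"name": "step_arm", "arguments": {"steps": [[[1.1,0,-1.7],[0,0,0]],[[1.1,0,-1.7],[0,0,0]],[[1.1,0,-1.7],[0,0,0]],[[1.1,0,-1.7],[0,0,0]],[[1.1,0,-1.7],[0,0,0]],[[1.7,0,1.1],[0,0,0]],[[1.7,0,1.1],[0,0,0]],[[0,0,0],[0,0,0]]]}}

```text
clock: 11.18
tool_pos: [0.463, -0.2371, 0.2371]
eef_rot: [0.598, 0.647, -0.322, 0.345]
contact_force: [-0.1, 0.4, -1.0]
opening: 0.332
finger_force: 45.0
```

```bash
cat > st.py <<'E'
from h import *
from plant import sensors,vision
np.set_printoptions(precision=4,suppress=True)
st=sensors.get_state();M=R.from_quat(st["eef_rot"])
print(st["tool_pos"],M.as_matrix().tolist(),st["q"],st["clock"],st["contact_force"])
def to(p): print("tool cm to",p,100*M.inv().apply(np.array(p)-st["tool_pos"]))
E
python3 st.py
```

```text
[ 0.463  -0.2371  0.2371] [[-0.045678731318815446, 0.9970766334775767, 0.06125063655282348], [0.5516767848007209, 0.07629533116353165, -0.8305611040462866], [-0.8328062071196654, -0.0041484232751298755, -0.5535491052899353]] [-0.7149  1.0402  1.0166  2.2496  0.9192  0.2021 -0.8739] 11.175 [-0.0949  0.4295 -1.018 ]
```

Call:
{"name": "step_arm", "arguments": {"steps": [[[1.7,0,1.1],[0,0,0]],[[2.5,0,1.65],[0,0,0]],[[2.5,0,1.65],[0,0,0]],[[2.5,0,1.65],[0,0,0]],[[2.5,0,1.65],[0,0,0]],[[2.5,0,1.65],[0,0,0]],[[0,0,0],[0,0,0]]]}}

```text
clock: 12.05
tool_pos: [0.4625, -0.2361, 0.0993]
eef_rot: [0.599, 0.646, -0.326, 0.343]
contact_force: [0.2, 0.2, -1.0]
opening: 0.334
finger_force: 45.0
```

```bash
cat >> st.py <<'E'
import sys
if len(sys.argv)>1:
    n,v,u,h,w,k=sys.argv[1],*map(int,sys.argv[2:6]),float(sys.argv[6])
    s=vision.snapshot(n);pickle.dump(s,open("last.pkl","wb"));cv2.imwrite(f"pics/{sys.argv[7]}.png",cv2.resize(s["img"][v:v+h,u:u+w,::-1],None,fx=k,fy=k,interpolation=cv2.INTER_CUBIC))
E
python3 st.py scene 120 100 160 280 2.8 e1
```

```text
[ 0.4625 -0.2361  0.0993] [[-0.04683616710549185, 0.9975216980509165, 0.05250557464196154], [0.5490746578926786, 0.06961933660331501, -0.8328686379201419], [-0.834459941226003, -0.010178894268557559, -0.5509745879807573]] [-0.6245  1.2779  0.78    2.2419  1.695   0.225  -1.8995] 12.05 [ 0.2226  0.2011 -1.0181]
```

View pics/e1.png

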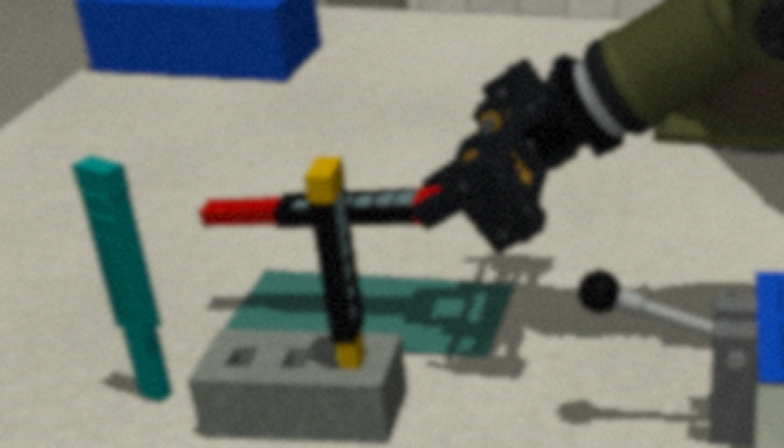

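The bar hangs level over the mat (red handle at (235,212), gripper at (470,170) in the crop). Rack, yellow and turquoise bars are unchanged. I lower it slowly.

Call:
{"name": "step_arm", "arguments": {"steps": [[[0.7,0,0.45],[0,0,0]],[[0.7,0,0.45],[0,0,0]],[[0.7,0,0.45],[0,0,0]],[[0.7,0,0.45],[0,0,0]],[[0.7,0,0.45],[0,0,0]],[[0.7,0,0.45],[0,0,0]],[[0.7,0,0.45],[0,0,0]],[[0,0,0],[0,0,0]]]}}

```text
clock: 13.1
tool_pos: [0.4608, -0.2356, 0.0411]
eef_rot: [0.598, 0.645, -0.328, 0.344]
contact_force: [-0.1, 0.5, -0.7]
opening: 0.334
finger_force: 45.0
```

```bash
python3 st.py
```

```text
[ 0.4608 -0.2356  0.0411] [[-0.04793784776177985, 0.9975028602820906, 0.05186527239894567], [0.5465004545585357, 0.0696565187031805, -0.8345569019362717], [-0.8360856510664938, -0.01166246677173749, -0.5484749501568105]] [-0.5797  1.3591  0.6534  2.2076  1.7558  0.3143 -2.0515] 13.1 [-0.0965  0.4896 -0.7135]
```

Call:
{"name": "step_arm", "arguments": {"steps": [[[0.35,0,0.22],[0,0,0]],[[0.35,0,0.22],[0,0,0]],[[0.25,0,0.16],[0,0,0]],[[0,0,0],[0,0,0]],[[0,0,0],[0,0,0]]]}}

```text
clock: 13.72
tool_pos: [0.4608, -0.2356, 0.0308]
eef_rot: [0.598, 0.645, -0.328, 0.344]
contact_force: [0.1, 0.9, -0.8]
opening: 0.334
finger_force: 45.0
```

Call:
{"name": "step_arm", "arguments": {"steps": [[[0.2,0,0.13],[0,0,0]],[[0.2,0,0.13],[0,0,0]],[[0,0,0],[0,0,0]],[[0,0,0],[0,0,0]]]}}

```text
clock: 14.22
tool_pos: [0.4607, -0.2356, 0.0258]
eef_rot: [0.598, 0.645, -0.328, 0.344]
contact_force: [0.1, -0.4, -1.6]
opening: 0.334
finger_force: 45.0
```

Call:
{"name": "step_arm", "arguments": {"steps": [[[0.18,0,0.12],[0,0,0]],[[0,0,0],[0,0,0]],[[0,0,0],[0,0,0]]]}}

```text
clock: 14.6
tool_pos: [0.4607, -0.2356, 0.0237]
eef_rot: [0.598, 0.645, -0.328, 0.344]
contact_force: [-0.6, 0.2, -1.7]
opening: 0.333
finger_force: 45.0
```

Call:
{"name": "step_arm", "arguments": {"steps": [[[0,0,0],[0,0,0]],[[0,0,0],[0,0,0]],[[0,0,0],[0,0,0]],[[0,0,0],[0,0,0]],[[0,0,0],[0,0,0]],[[0,0,0],[0,0,0]]], "claw": 0.2}}

```text
clock: 15.35
tool_pos: [0.4607, -0.2356, 0.0237]
eef_rot: [0.598, 0.645, -0.328, 0.344]
contact_force: [-0.7, -0.5, -0.5]
opening: 0.604
finger_force: 0.0
```

```bash
python3 st.py
```

```text
[ 0.4607 -0.2356  0.0237] [[-0.04704744250542921, 0.9975291453391759, 0.05217415406685427], [0.5461509411720555, 0.06942179260389972, -0.8348052252882342], [-0.8363645662093635, -0.010780487491511836, -0.5480675993697027]] [-0.5705  1.387   0.6264  2.1928  1.7632  0.3318 -2.0839] 15.35 [-0.7043 -0.4997 -0.5314]
```

Call:
{"name": "step_arm", "arguments": {"steps": [[[0,0,-1.5],[0,0,0]],[[0,0,-2],[0,0,0]],[[0,0,-2],[0,0,0]],[[0,0,-2],[0,0,0]],[[-1.2,0,-2],[0,0,0]],[[-1.6,0,-1.1],[0,0,0]],[[-1.6,0,-1.1],[0,0,0]],[[-1.6,0,-1.1],[0,0,0]],[[-1.6,0,-1.1],[0,0,0]],[[-1.6,0,-1.1],[0,0,0]],[[0,0,0],[0,0,0]]]}}

```text
clock: 16.73
tool_pos: [0.4572, -0.1608, 0.1836]
eef_rot: [0.599, 0.645, -0.327, 0.345]
contact_force: [-1.1, -0.5, 0.4]
opening: 0.6
finger_force: 0.0
```

Call:
{"name": "step_arm", "arguments": {"steps": [[[0,0,0],[0,5,0]],[[0,0,0],[0,7,0]],[[0,0,0],[0,8,0]],[[0,0,0],[0,8,0]],[[0,0,0],[0,8,0]],[[0,0,0],[0,8,0]],[[0,0,0],[0,8,0]],[[0,0,0],[0,5,0]],[[0,0,0],[0,0,0]]]}}

```text
clock: 17.85
tool_pos: [0.4563, -0.1632, 0.1818]
eef_rot: [0.685, 0.729, -0.003, -0.006]
contact_force: [-0.6, 0.1, -0.8]
opening: 0.604
finger_force: 0.0
```

```bash
python3 st.py top 200 240 180 280 2.8 e2
```

```text
[ 0.4563 -0.1632  0.1818] [[-0.06280808522379108, 0.9979504638263156, -0.012248109215845723], [0.9980159596491519, 0.06285675259060444, 0.0036294544144475256], [0.004391892087017493, -0.011995849390761402, -0.9999184021115377]] [ 0.4501  0.6084 -0.3172  2.0187  0.3308  0.5763 -0.0328] 17.85 [-0.5955  0.0647 -0.7851]
```

View pics/e2.png

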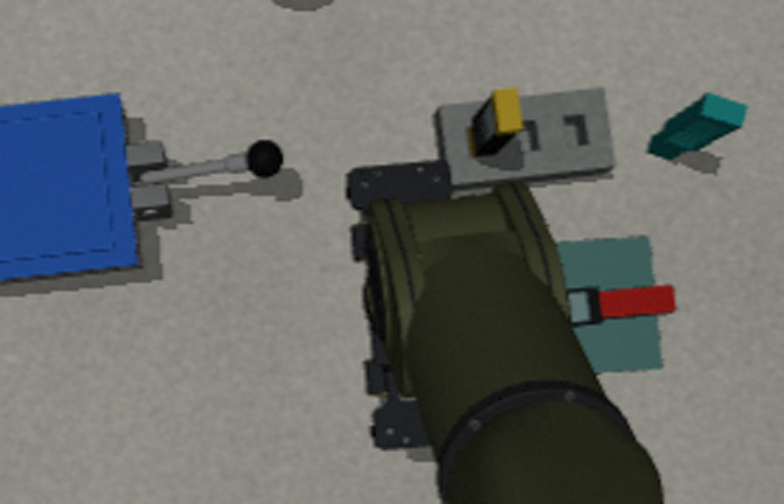

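The bar lies flat on the mat with its red handle end at (637,301) in the crop and the rest under the arm. The rack still holds yellow, and the knob is at (264,158). Next comes the lever, pressed with closed fingers.

Call:
{"name": "step_arm", "arguments": {"steps": [[[1,2,-0.3],[0,0,0]],[[2,3,0],[0,0,0]],[[2,3,0],[0,0,0]],[[2,3,0],[0,0,0]],[[1,2.3,0],[0,0,0]],[[0,0,0],[0,0,0]],[[0,0,0],[0,0,0]]], "claw": -1, "grip_force": 10}}

```text
clock: 18.77
tool_pos: [0.5829, -0.0711, 0.1841]
eef_rot: [0.682, 0.732, -0.004, -0.006]
contact_force: [-0.2, -0.4, 0.5]
opening: 0.008
finger_force: 0.0
```

```bash
cat > m.py <<'E'
from st import *
to([.5839,-.0747,.145])
E
python3 m.py
```

```text
[ 0.5829 -0.0711  0.1841] [[-0.07102245506443322, 0.997382400107426, -0.013570513349580399], [0.997470969015216, 0.07105291016511178, 0.001774803908756604], [0.002734382648157889, -0.013410142169982039, -0.9999063412332748]] [ 0.221   0.7164 -0.3084  1.7157  0.288   0.7682 -0.1563] 18.775 [-0.1936 -0.3989  0.4721]
tool cm to [0.5839, -0.0747, 0.145] [-0.3783  0.1305  3.9047]
```

Call:
{"name": "step_arm", "arguments": {"steps": [[[-0.3,0.1,1.5],[0,0,0]],[[-0.1,0,1.5],[0,0,0]],[[0,0,0.9],[0,0,0]],[[0,0,0.7],[0,0,0]],[[0,0,0.7],[0,0,0]],[[0,0,0.7],[0,0,0]],[[0,0,0.7],[0,0,0]],[[0,0,0.7],[0,0,0]]]}}

```text
clock: 19.77
tool_pos: [0.5854, -0.0784, 0.1116]
eef_rot: [0.683, 0.731, -0.004, -0.003]
contact_force: [-1.2, -8.9, 10.0]
opening: 0.007
finger_force: 5.0
```

Call:
{"name": "step_arm", "arguments": {"steps": [[[0,0,0.7],[0,0,0]],[[0,0,0.7],[0,0,0]],[[0,0,0.7],[0,0,0]],[[0,0,0.7],[0,0,0]],[[0,0,0],[0,0,0]]]}}

```text
clock: 20.4
tool_pos: [0.5844, -0.0755, 0.0825]
eef_rot: [0.682, 0.731, -0.003, -0.005]
contact_force: [-0.5, -2.1, 1.6]
opening: 0.003
finger_force: 0.9
```

Call:
{"name": "step_arm", "arguments": {"steps": [[[0,0,0.3],[0,0,0]],[[0,0,0.2],[0,0,0]],[[0,0,0],[0,0,0]],[[0,0,-1.5],[0,0,0]],[[0,0,-2],[0,0,0]],[[0,0,-3],[0,0,0]],[[0,0,-3],[0,0,0]],[[0,0,-3],[0,0,0]],[[0,0,0],[0,0,0]]]}}

```text
clock: 21.52
tool_pos: [0.5876, -0.075, 0.2059]
eef_rot: [0.682, 0.731, -0.0, -0.003]
contact_force: [-1.2, 0.0, 0.3]
opening: 0.003
finger_force: 0.0
```

```bash
python3 st.py scene 60 100 230 430 1.8 e3; python3 -c "
import pickle,cv2
from plant import vision
from h import *
t=vision.snapshot('top');pickle.dump(t,open('t2.pkl','wb'))
a=cv2.imread('pics/e3.png');b=cv2.resize(t['img'][200:350,150:500,::-1],(774,332));cv2.imwrite('pics/e3b.png',cv2.resize(np.vstack([a[:,:774],b[:,:a.shape[1]]]),(594,572)))"
```

```text
[ 0.5876 -0.075   0.2059] [[-0.06970467337942383, 0.9975546798529067, -0.005091091497225887], [0.9975591055826409, 0.0697243160841559, 0.0037882206586425504], [0.004133930119110272, -0.004814607996712178, -0.999979864883093]] [ 0.2367  0.6919 -0.3229  1.6871  0.277   0.813  -0.1397] 21.525 [-1.1869  0.0183  0.2874]
```

View pics/e3b.png

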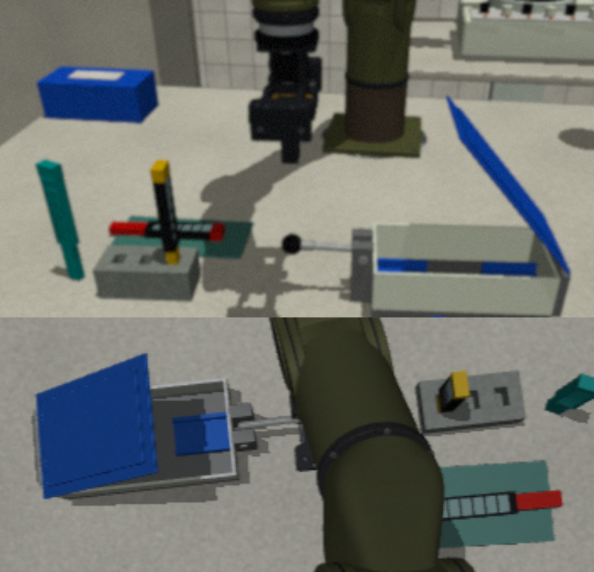

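The picture shows the lid standing only part open (tip at (450,100), leaning over the box) and the knob at (291,243), so the lid is falling shut again and the press stopped just short. The bar lies flat on the mat at (165,230). I measure the knob and fingertip numerically from here on, since the picture allowance is used up.

```bash
cat > knob.py <<'E'
from h import *
def knob(s,plane=True,win=(295,330,205,275)):
    u0,u1,v0,v1=win;g=s["img"][v0:v1,u0:u1].max(2)
    n,l,st,c=cv2.connectedComponentsWithStats((g<55).astype(np.uint8))
    out=[]
    for i in range(1,n):
        if st[i,4]<20: continue
        u,v=c[i]+[u0,v0];d=ray(s,u,v)
        bx=np.array([np.cos(.0838),np.sin(.0838),0]);P=np.array([.5836,-.0717,.1])
        p=s["position"]+d*(bx@(P-s["position"]))/(bx@d)
        out.append((round(u,1),round(v,1),st[i].tolist(),p.round(4).tolist()))
    return out
E
python3 - <<'E'
from knob import *
from plant import vision
s0=pickle.load(open("scene.pkl","rb"));s1=pickle.load(open("last.pkl","rb"));s2=vision.snapshot("scene")
for s in(s0,s1,s2): print(knob(s))
print("tip proj",proj(s1,[.5876,-.075,.1869]))
g=s1["img"].max(2)
for v in range(150,190,3): 
    r_=np.where(g[v,285:340]<60)[0]+285; print(v,(r_.min(),r_.max(),len(r_)) if len(r_) else None)
E
```

```text
[(np.float64(313.7), np.float64(223.7), [13, 12, 13, 14, 141], [0.5836, -0.0712, 0.1079])]
[(np.float64(310.5), np.float64(236.7), [10, 25, 12, 14, 135], [0.5841, -0.0781, 0.078])]
[(np.float64(310.6), np.float64(235.1), [10, 24, 12, 13, 137], [0.5841, -0.0778, 0.0817])]
tip proj [310.30431968 187.36025292]
150 (np.int64(285), np.int64(339), 41)
153 (np.int64(285), np.int64(339), 44)
156 (np.int64(285), np.int64(339), 46)
159 (np.int64(285), np.int64(339), 47)
162 (np.int64(304), np.int64(339), 25)
165 (np.int64(304), np.int64(339), 19)
168 (np.int64(304), np.int64(339), 19)
171 (np.int64(304), np.int64(316), 13)
174 (np.int64(304), np.int64(316), 13)
177 (np.int64(304), np.int64(315), 12)
180 None
183 None
186 None
189 None
```

Call:
{"name": "step_arm", "arguments": {"steps": [[[0,0,2],[0,0,0]],[[0,-0.2,2],[0,0,0]],[[0,0,1.5],[0,0,0]],[[0,0,0.9],[0,0,0]],[[0,0,0.8],[0,0,0]],[[0,0,0.8],[0,0,0]],[[0,0,0.8],[0,0,0]],[[0,0,0.8],[0,0,0]],[[0,0,0.8],[0,0,0]],[[0,0,0.8],[0,0,0]],[[0,0,0.8],[0,0,0]],[[0,0,0.6],[0,0,0]]]}}

```text
clock: 23.18
tool_pos: [0.5836, -0.077, 0.0772]
eef_rot: [0.683, 0.731, -0.002, -0.004]
contact_force: [0.5, -2.4, 3.5]
opening: 0.01
finger_force: 1.9
```

Call:
{"name": "step_arm", "arguments": {"steps": [[[0,0,0.5],[0,0,0]],[[0,0,0.4],[0,0,0]],[[0,0,0.4],[0,0,0]],[[0,0,0],[0,0,0]]]}}

```text
clock: 23.68
tool_pos: [0.5814, -0.0744, 0.0631]
eef_rot: [0.682, 0.731, -0.003, -0.006]
contact_force: [-0.5, -0.3, 0.2]
opening: 0.004
finger_force: 0.0
```

```bash
python3 - <<'E'
from knob import *
from plant import vision
s=vision.snapshot("scene");pickle.dump(s,open("last.pkl","wb"));g=s["img"].max(2)
for v in range(205,265,3):
    r_=np.where(g[v,285:340]<60)[0]+285; print(v,(r_.min(),r_.max(),len(r_)) if len(r_) else None,end=";")
E
```

```text
205 (np.int64(293), np.int64(329), 33);208 (np.int64(293), np.int64(329), 32);211 (np.int64(290), np.int64(328), 39);214 (np.int64(287), np.int64(328), 42);217 (np.int64(286), np.int64(327), 42);220 (np.int64(286), np.int64(326), 41);223 (np.int64(286), np.int64(325), 40);226 (np.int64(287), np.int64(325), 39);229 (np.int64(288), np.int64(325), 38);232 (np.int64(288), np.int64(325), 38);235 (np.int64(288), np.int64(325), 38);238 (np.int64(308), np.int64(318), 11);241 (np.int64(308), np.int64(316), 9);244 (np.int64(308), np.int64(318), 11);247 (np.int64(307), np.int64(318), 12);250 (np.int64(307), np.int64(318), 12);253 (np.int64(307), np.int64(318), 12);256 (np.int64(310), np.int64(315), 6);259 None;262 None;
```

Call:
{"name": "step_arm", "arguments": {"steps": [[[0,0,-1],[0,0,0]],[[0,0,-3],[0,0,0]],[[0,0,-4],[0,0,0]],[[0,0,-4],[0,0,0]],[[0,0,-4],[0,0,0]],[[-4,0,-1],[0,0,0]],[[-4,0,0],[0,0,0]],[[0,0,0],[0,0,0]]], "claw": 0.3}}

```text
clock: 24.72
tool_pos: [0.589, -0.1605, 0.234]
eef_rot: [0.685, 0.729, -0.004, -0.004]
contact_force: [-0.6, 0.5, -1.1]
opening: 0.649
finger_force: 0.0
```

```bash
cat > bar.py <<'E'
from knob import *
from st import *
s=vision.snapshot("scene");t=vision.snapshot("top");pickle.dump((s,t),open("bt.pkl","wb"))
print("knob",knob(s))
for n,c,w in(("scene",s,(140,270,200,260)),("top",t,(370,520,270,345))):
    u0,u1,v0,v1=w;h=cv2.cvtColor(c["img"][v0:v1,u0:u1],cv2.COLOR_RGB2HSV)
    m=(((h[...,0]<8)|(h[...,0]>172))&(h[...,1]>140)&(h[...,2]>50)).astype(np.uint8)
    k,l,q,ce=cv2.connectedComponentsWithStats(m)
    for i in range(1,k):
        if q[i,4]>8: print(n,ce[i]+[u0,v0],q[i],at_z(c,*(ce[i]+[u0,v0]),.014))
# blue in box, top view
h=cv2.cvtColor(t["img"],cv2.COLOR_RGB2HSV);m=((h[...,0]>100)&(h[...,0]<125)&(h[...,1]>150)).astype(np.uint8);m[:200]=0;m[330:]=0
k,l,q,ce=cv2.connectedComponentsWithStats(m)
for i in range(1,k):
    if q[i,4]>60:
        b=cv2.minAreaRect(np.argwhere(l==i)[:,::-1].astype(np.float32));print("blue",ce[i],q[i],b,at_z(t,*b[0],.035))
E
python3 bar.py
```

```text
[ 0.589  -0.1605  0.234 ] [[-0.06262049562915306, 0.9979784936070536, -0.010844345298624932], [0.9980368546745523, 0.06262823548553653, 0.00037527495944165816], [0.001053678549760787, -0.010799556368886945, -0.999941127938915]] [ 0.3792  0.6851 -0.3391  1.5951  0.269   0.9188  0.0072] 24.725 [-0.6387  0.5352 -1.095 ]
knob [(np.float64(313.4), np.float64(252.2), [13, 41, 12, 13, 119], [0.5837, -0.0733, 0.0415])]
scene [192.6667 225.0556] [ 39  21  28  10 234] [ 0.475  -0.3745  0.014 ]
scene [256.5043 227.8718] [111  21  11  14 117] [ 0.4669 -0.2255  0.014 ]
top [472.5764 306.5903] [ 94  32  17  10 144] [ 0.4707 -0.3899  0.014 ]
blue [131.2204 271.8336] [  93  232   80   75 5031] ((132.5, 269.0), (74.0, 79.0), 90.0) [0.5767 0.3924 0.035 ]
blue [268.2017 268.299 ] [252 256  33  26 699] ((267.9267883300781, 268.34149169921875), (22.307170867919922, 31.804283142089844), 83.6598129272461) [0.5698 0.08   0.035 ]
blue [201.6702 275.7797] [184 263  36  26 758] ((201.31654357910156, 275.7875671386719), (22.514001846313477, 34.836334228515625), 83.8844985961914) [0.5567 0.2335 0.035 ]
```

Call:
{"name": "step_arm", "arguments": {"steps": [[[0,-2,0],[0,0,0]],[[0,-3,0],[0,0,0]],[[-1,-3,0],[0,0,0]],[[-3,-3,0],[0,0,0]],[[-3.5,-2.2,0],[0,0,0]],[[-3.5,0,2],[0,0,0]],[[-3.5,0,3],[0,0,0]],[[0,0,4],[0,0,0]],[[0,0,4],[0,0,0]],[[0,0,0],[0,0,0]]]}}

```text
clock: 26.08
tool_pos: [0.4654, -0.3062, 0.1023]
eef_rot: [0.681, 0.732, -0.003, -0.008]
contact_force: [-0.5, -0.6, 0.4]
opening: 0.65
finger_force: 0.0
```

```bash
cat > m.py <<'E'
from st import *
to([.4665,-.3135,.027])
s=vision.snapshot("scene");p=st["tool_pos"]
for e in (0,.019): print(proj(s,M.apply([0,.03,e])+p),proj(s,M.apply([0,-.03,e])+p))
g=s["img"].max(2);u=int(proj(s,p)[0])
for v in range(170,225,3):
    r_=np.where(g[v,u-25:u+25]<60)[0]+u-25; print(v,(r_.min(),r_.max(),len(r_)) if len(r_) else None,end=";")
E
python3 m.py
```

```text
[ 0.4654 -0.3062  0.1023] [[-0.0722188958392481, 0.9972605479394276, -0.015994705602548207], [0.9973529053085437, 0.07234307404698816, 0.007325429000339532], [0.008462467510534897, -0.015423331708302967, -0.9998452417662689]] [ 0.6608  0.8071 -0.2766  1.86    0.391   0.5459  0.197 ] 26.075 [-0.4702 -0.6045  0.4195]
tool cm to [0.4665, -0.3135, 0.027] [-0.8024  0.1696  7.5188]
[213.6293 197.2622] [221.0581 184.3718]
[214.9651 204.9868] [222.2561 191.8592]
170 (np.int64(192), np.int64(224), 33);173 (np.int64(192), np.int64(224), 33);176 (np.int64(192), np.int64(225), 22);179 (np.int64(192), np.int64(226), 22);182 (np.int64(205), np.int64(225), 6);185 (np.int64(205), np.int64(207), 3);188 (np.int64(205), np.int64(222), 5);191 (np.int64(206), np.int64(222), 4);194 (np.int64(207), np.int64(223), 17);197 (np.int64(208), np.int64(224), 17);200 (np.int64(212), np.int64(221), 10);203 (np.int64(212), np.int64(224), 13);206 (np.int64(213), np.int64(224), 12);209 (np.int64(213), np.int64(225), 13);212 (np.int64(214), np.int64(226), 13);215 (np.int64(214), np.int64(226), 13);218 (np.int64(194), np.int64(228), 34);221 (np.int64(205), np.int64(240), 31);224 (np.int64(205), np.int64(228), 19);
```

Call:
{"name": "step_arm", "arguments": {"steps": [[[-0.8,0.15,1.5],[0,0,0]],[[0,0,2],[0,0,0]],[[0,0,1.5],[0,0,0]],[[0,0,1],[0,0,0]],[[0,0,0.8],[0,0,0]],[[0,0,0.5],[0,0,0]],[[0,0,0.3],[0,0,0]],[[0,0,0],[0,0,0]]]}}

```text
clock: 27.12
tool_pos: [0.4679, -0.3166, 0.0282]
eef_rot: [0.682, 0.731, -0.003, -0.005]
contact_force: [0.2, 0.7, 0.7]
opening: 0.653
finger_force: 0.0
```

Call:
{"name": "step_arm", "arguments": {"steps": [[[0,0,0.3],[0,0,0]],[[0,0,0],[0,0,0]],[[0,0,0],[0,0,0]]]}}

```text
clock: 27.5
tool_pos: [0.4679, -0.3166, 0.0253]
eef_rot: [0.682, 0.731, -0.003, -0.005]
contact_force: [-0.2, 0.2, 0.1]
opening: 0.65
finger_force: 0.0
```

Call:
{"name": "step_arm", "arguments": {"steps": [[[0,0,0],[0,0,0]],[[0,0,0],[0,0,0]],[[0,0,0],[0,0,0]],[[0,0,0],[0,0,0]],[[0,0,0],[0,0,0]],[[0,0,0],[0,0,0]]], "claw": -1, "grip_force": 40}}

```text
clock: 28.25
tool_pos: [0.4678, -0.3166, 0.0252]
eef_rot: [0.682, 0.731, -0.003, -0.005]
contact_force: [0.6, -0.0, -0.4]
opening: 0.011
finger_force: 0.0
```

The fingers closed above the bar, so the tips stand about 2 cm higher than the reading suggests, as the knob press also showed. I reopen and go lower, watching the force.

Call:
{"name": "step_arm", "arguments": {"steps": [[[0,0,-0.5],[0,0,0]],[[0,0,0],[0,0,0]],[[0,0,0],[0,0,0]],[[0,0,0],[0,0,0]],[[0,0,0],[0,0,0]],[[0,0,0.5],[0,0,0]],[[0,0,0.4],[0,0,0]],[[0,0,0.3],[0,0,0]],[[0,0,0],[0,0,0]]], "claw": 0.3}}

```text
clock: 29.38
tool_pos: [0.4676, -0.3164, 0.0178]
eef_rot: [0.682, 0.731, -0.003, -0.006]
contact_force: [0.7, -0.7, 0.3]
opening: 0.653
finger_force: 0.0
```

```bash
python3 - <<'E'
from knob import *
from plant import vision,sensors
s=vision.snapshot("scene");st=sensors.get_state();p=st["tool_pos"];M=R.from_quat(st["eef_rot"]);print(p,st["opening"])
h=cv2.cvtColor(s["img"],cv2.COLOR_RGB2HSV)
m=(((h[...,0]<8)|(h[...,0]>172))&(h[...,1]>140)&(h[...,2]>50)).astype(np.uint8);m[:, :140]=0;m[:200]=0;m[260:]=0;m[:,280:]=0
k,l,q,ce=cv2.connectedComponentsWithStats(m)
for i in range(1,k):
    if q[i,4]>8: print(ce[i],q[i])
for n,e in(("tcp",0),("tip",.019)): print(n,[proj(s,M.apply([0,y,e])+p).round(1) for y in(.03,-.03)])
g=s["img"].max(2)
for v in range(196,250,2): print(v,"".join("#" if a<45 else "+" if a<70 else "." for a in g[v,180:270]))
E
```

```text
[ 0.46769931 -0.31646006  0.01799405] 0.6491968112227393
[192.2601626 225.3902439] [179 221  27  10 246]
[256.41071429 227.51785714] [251 221  11  13 112]
tcp [array([214.1, 230.8]), array([221.3, 217. ])]
tip [array([215.3, 237.9]), array([222.4, 223.9])]
196 ......+#################################+++##+............................................
198 ....+###################################++++#+............................................
200 ..+######################################+++#+............................................
202 ...+#####################################+++#+............................................
204 ...+######################################+##.............................................
206 ..+#######################################+++.............................................
208 ...+######################################++++............................................
210 ....+#####################################++##+...........................................
212 .....+#########################################................................
[... 1021 characters left out ...]
............+++.++.................
236 ...............+.+++++++....+++++++++############+........................................
238 .....................................+##########+.........................................
240 ....................................++#########++.........................................
242 .................................++++++++++++++...........................................
244 ...............................++++++++.......................+...........................
246 ...+++.........................++++++++......................++...........................
248 ...+++................+++.........+++++......................++...........................
```

Call:
{"name": "step_arm", "arguments": {"steps": [[[0,0,0.3],[0,0,0]],[[0,0,0],[0,0,0]],[[0,0,0],[0,0,0]]]}}

```text
clock: 29.8
tool_pos: [0.4677, -0.3165, 0.0152]
eef_rot: [0.682, 0.731, -0.003, -0.005]
contact_force: [0.4, 0.5, 0.2]
opening: 0.65
finger_force: 0.0
```

Call:
{"name": "step_arm", "arguments": {"steps": [[[0,0,0.3],[0,0,0]],[[0,0,0],[0,0,0]],[[0,0,0],[0,0,0]]]}}

```text
clock: 30.18
tool_pos: [0.4677, -0.3165, 0.0121]
eef_rot: [0.682, 0.731, -0.003, -0.005]
contact_force: [0.0, 0.6, -0.5]
opening: 0.648
finger_force: 0.0
```

Call:
{"name": "step_arm", "arguments": {"steps": [[[0,0,0.2],[0,0,0]],[[0,0,0],[0,0,0]],[[0,0,0],[0,0,0]]]}}

```text
clock: 30.55
tool_pos: [0.4676, -0.3165, 0.0101]
eef_rot: [0.682, 0.731, -0.003, -0.005]
contact_force: [-0.9, 0.0, 0.1]
opening: 0.651
finger_force: 0.0
```

Call:
{"name": "step_arm", "arguments": {"steps": [[[0,0,0],[0,0,0]],[[0,0,0],[0,0,0]],[[0,0,0],[0,0,0]],[[0,0,0],[0,0,0]],[[0,0,0],[0,0,0]],[[0,0,0],[0,0,0]]], "claw": -1, "grip_force": 40}}

```text
clock: 31.3
tool_pos: [0.4674, -0.3166, 0.0102]
eef_rot: [0.682, 0.731, -0.003, -0.005]
contact_force: [-0.2, -0.1, 0.9]
opening: 0.325
finger_force: 40.0
```

Call:
{"name": "step_arm", "arguments": {"steps": [[[0,0,-1],[0,0,0]],[[0,0,-2],[0,0,0]],[[0,0,-3],[0,0,0]],[[0,0,-3],[0,0,0]],[[0,0,-3],[0,0,0]],[[0,0,-3],[0,0,0]],[[2,0,-3],[0,0,0]],[[3.5,0,-2],[0,0,0]],[[4,0,0],[0,0,0]],[[4,0,0],[0,0,0]],[[4,0,0],[0,0,0]],[[4,0,0],[0,0,0]]]}}

```text
clock: 32.8
tool_pos: [0.4549, -0.1013, 0.2117]
eef_rot: [0.682, 0.731, -0.002, -0.005]
contact_force: [1.1, 0.5, -0.9]
opening: 0.328
finger_force: 40.0
```

Call:
{"name": "step_arm", "arguments": {"steps": [[[4,1,0],[0,0,0]],[[4,1.5,0],[0,0,0]],[[3.5,2.5,0],[0,0,0]],[[3.5,2.5,0],[0,0,0]],[[3,2.5,0],[0,0,0]],[[3,1.5,0],[0,0,0]],[[2,1,0],[0,0,-0.9]],[[0,0,0],[0,0,0]],[[0,0,0],[0,0,0]]]}}

```text
clock: 33.92
tool_pos: [0.5631, 0.1339, 0.2108]
eef_rot: [0.677, 0.736, -0.003, -0.005]
contact_force: [-0.1, -0.8, -1.0]
opening: 0.329
finger_force: 40.0
```

```bash
cat > m.py <<'E'
from st import *
print(st["opening"],st["finger_force"]);to([.5633,.1568,.21])
s=vision.snapshot("scene");t=vision.snapshot("top");p=st["tool_pos"]
for n,q in(("tcp",[0,0,0]),("tip+y",[0,.015,.019]),("body c1",[.0375,.0935,-.045]),("body c2",[-.0375,.0935,-.045])): print(n,proj(s,M.apply(q)+p).round(1))
for n,c in(("scene",s),("top",t)):
    h=cv2.cvtColor(c["img"],cv2.COLOR_RGB2HSV)
    m=(((h[...,0]<8)|(h[...,0]>172))&(h[...,1]>140)&(h[...,2]>50)).astype(np.uint8)
    k,l,q,ce=cv2.connectedComponentsWithStats(m)
    for i in range(1,k):
        if q[i,4]>25: print(n,ce[i],q[i],at_z(c,*ce[i],.212))
g=s["img"].max(2)
u,v=proj(s,p).astype(int)
for y in range(v-60,v+30,3): print(y,"".join("#" if a<45 else "+" if a<70 else "." for a in g[y,u-60:u+70:2]))
E
python3 m.py
```

```text
[0.5631 0.1339 0.2108] [[-0.08389680582397638, 0.9964044882675694, -0.011807698030399886], [0.9964697655801414, 0.08392684814467335, 0.0020713389773261027], [0.003054874333266816, -0.01159223536441731, -0.9999281413291978]] [-0.1328  0.669  -0.3029  1.7188  0.2513  0.8027 -0.4676] 33.925 [-0.0567 -0.765  -0.954 ]
0.3289414512582101 39.98546004295349
tool cm to [0.5633, 0.1568, 0.21] [2.2841 0.2119 0.0812]
tcp [428.4 176.2]
tip+y [428.3 189.7]
body c1 [463.4 177. ]
body c2 [414.4 176.1]
scene [611.9091 158.4909] [606 156  12   6  55] [0.4405 0.4805 0.212 ]
scene [587.9167 169.0278] [584 166   8   6  36] [0.4967 0.4204 0.212 ]
scene [623.1389 170.5   ] [616 167  14   7  72] [0.495  0.4808 0.212 ]
scene [395.3995 175.1402] [378 170  36  12 378] [0.5691 0.0758 0.212 ]
scene [481.4968 177.0637] [476 170  12  15 157] [0.5568 0.2257 0.212 ]
scene [596.3797 182.1646] [590 179  13   7  79] [0.5514 0.4175 0.212 ]
scene [634.7077 184.2462] [629 181  11   7  65] [0.5512 0.4789 0.212 ]
scene [607.8941 197.3529] [601 194  14   7  85] [0.6073 0.4172 0.212 ]
scene [621.1584 214.7327] [613 211  16   
[... 1634 characters left out ...]

176 .......................##################++++++++++++++..........
179 .......................################################..........
182 .......................+###############################..........
185 .................................................................
188 .................................................................
191 .................................................................
194 .................................................................
197 .................................................................
200 .................................................................
203 .................................................................
```

Call:
{"name": "step_arm", "arguments": {"steps": [[[1,0.1,0],[0,0,0]],[[1.1,0,0],[0,0,0]],[[0,0,2],[0,0,0]],[[0,0,3],[0,0,0]],[[0,0,3],[0,0,0]],[[0,0,2],[0,0,0]],[[0,0,0],[0,0,0]],[[0,0,0],[0,0,0]]]}}

```text
clock: 35.02
tool_pos: [0.5623, 0.1576, 0.1116]
eef_rot: [0.676, 0.737, -0.002, -0.005]
contact_force: [0.8, 0.4, -0.5]
opening: 0.327
finger_force: 40.0
```

```bash
cat > m.py <<'E'
from st import *
print(st["opening"],st["finger_force"]);to([.5633,.1568,.04])
s=vision.snapshot("scene");t=vision.snapshot("top");zb=st["tool_pos"][2]+.002
for n,c in(("scene",s),("top",t)):
    h=cv2.cvtColor(c["img"],cv2.COLOR_RGB2HSV)
    m=(((h[...,0]<8)|(h[...,0]>172))&(h[...,1]>140)&(h[...,2]>50)).astype(np.uint8);m[:,:170]=0;m[:,540:]=0;m[330:]=0
    k,l,q,ce=cv2.connectedComponentsWithStats(m)
    for i in range(1,k):
        if q[i,4]>25:
            P=at_z(c,*ce[i],zb);d=P-[.5633,.1568,0];print(n,ce[i],q[i],P,"box x,y",d[0]*.9965+d[1]*.0837,-d[0]*.0837+d[1]*.9965)
E
python3 m.py
```

```text
[0.5623 0.1576 0.1116] [[-0.08551863944807463, 0.9962881780199815, -0.009819808785100189], [0.9963235508342299, 0.08556375454615002, 0.004269187397860049], [0.005093560642818294, -0.009418611659470328, -0.9999426710538891]] [-0.2052  0.8115 -0.2484  1.7833  0.3109  0.5925 -0.5542] 35.025 [ 0.796   0.3505 -0.4582]
0.3267916008856387 39.98553514480591
tool cm to [0.5633, 0.1568, 0.04] [-0.1213  0.1612  7.1561]
scene [404.4252 224.261 ] [388 219  34  11 341] [0.5718 0.0999 0.1136] box x,y 0.0036781653959574194 -0.057423242779052766
scene [485.281  226.1699] [479 219  13  16 153] [0.5582 0.249  0.1136] box x,y 0.002653350160633951 0.09227430667627094
top [260.4974 264.2205] [249 259  22  12 195] [0.5693 0.0892 0.1136] box x,y 0.00033446092571258294 -0.06785880592252326
top [184.6053 276.4211] [183 271   6  10  38] [0.5471 0.2543 0.1136] box x,y -0.008009568435703015 0.09855801241446562
```

Call:
{"name": "step_arm", "arguments": {"steps": [[[-0.2,0.1,1],[0,0,0]],[[0,0,1.5],[0,0,0]],[[0,0,1.5],[0,0,0]],[[0,0,1.2],[0,0,0]],[[0,0,0.8],[0,0,0]],[[0,0,0.5],[0,0,0]],[[0,0,0.3],[0,0,0]],[[0,0,0],[0,0,0]],[[0,0,0],[0,0,0]]]}}

```text
clock: 36.25
tool_pos: [0.5624, 0.1551, 0.0431]
eef_rot: [0.676, 0.737, -0.002, -0.005]
contact_force: [0.7, 0.3, -1.4]
opening: 0.328
finger_force: 40.0
```

Call:
{"name": "step_arm", "arguments": {"steps": [[[0,0,0.2],[0,0,0]],[[0,0,0.2],[0,0,0]],[[0,0,0],[0,0,0]],[[0,0,0],[0,0,0]]]}}

```text
clock: 36.75
tool_pos: [0.5622, 0.1551, 0.0387]
eef_rot: [0.676, 0.737, -0.002, -0.005]
contact_force: [0.2, -0.1, -1.1]
opening: 0.33
finger_force: 40.0
```

Call:
{"name": "step_arm", "arguments": {"steps": [[[0,0,0.1],[0,0,0]],[[0,0,0],[0,0,0]],[[0,0,0],[0,0,0]]]}}

```text
clock: 37.12
tool_pos: [0.5623, 0.1551, 0.0379]
eef_rot: [0.676, 0.737, -0.002, -0.005]
contact_force: [-0.2, -0.6, 1.4]
opening: 0.328
finger_force: 40.0
```

Call:
{"name": "step_arm", "arguments": {"steps": [[[0,0,0],[0,0,0]],[[0,0,0],[0,0,0]],[[0,0,0],[0,0,0]],[[0,0,0],[0,0,0]],[[0,0,0],[0,0,0]],[[0,0,0],[0,0,0]]], "claw": 0.2}}

```text
clock: 37.88
tool_pos: [0.5621, 0.1551, 0.0378]
eef_rot: [0.676, 0.737, -0.002, -0.005]
contact_force: [0.5, -0.4, 0.4]
opening: 0.603
finger_force: 0.0
```

Call:
{"name": "step_arm", "arguments": {"steps": [[[0,0,-1],[0,0,0]],[[0,0,-2],[0,0,0]],[[0,0,-3],[0,0,0]],[[0,0,-4],[0,0,0]],[[0,0,-4],[0,0,0]],[[-4,0,-2],[0,0,0]],[[-4,0,0],[0,0,0]],[[-4,0,0],[0,0,0]],[[-4,0,0],[0,0,0]],[[-4,0,0],[0,0,0]],[[0,0,0],[0,0,0]]]}}

```text
clock: 39.25
tool_pos: [0.5808, -0.0497, 0.1972]
eef_rot: [0.679, 0.734, -0.004, -0.004]
contact_force: [-0.0, 0.1, -0.9]
opening: 0.601
finger_force: 0.0
```

```bash
sed -i 's/zb=.*/zb=.040/' m.py; cat >> m.py <<'E'
from knob import knob
print(knob(s)); to([.584,-.0743,.06])
E
python3 m.py
```

```text
[ 0.5808 -0.0497  0.1972] [[-0.07794850639006803, 0.9968972721460129, -0.010948019884709118], [0.9969564525322304, 0.07795876414334743, 0.0005126866418265052], [0.0013645900147312593, -0.010874735908535405, -0.999939937202736]] [ 0.1947  0.694  -0.3246  1.719   0.2904  0.7872 -0.1905] 39.25 [-0.0142  0.1264 -0.8574]
0.6005543931332538 0.0
tool cm to [0.5633, 0.1568, 0.04] [20.702   0.0394 15.7537]
scene [400.2316 253.5842] [384 251  33   7 190] [0.5628 0.0977 0.04  ] box x,y -0.00544244415836124 -0.05885421989197988
scene [476.9398 254.2651] [472 250  12  10  83] [0.5444 0.2476 0.04  ] box x,y -0.011222474377050842 0.09204225302450905
top [260.3284 269.3396] [247 264  28  12 268] [0.5673 0.097  0.04  ] box x,y -0.0009738480086814967 -0.05991340991561326
top [195.3551 276.9252] [191 270  10  14 107] [0.5539 0.2462 0.04  ] box x,y -0.001919968406179055 0.0898429208453462
[(np.float64(313.1), np.float64(252.1), [12, 40, 13, 15, 145], [0.5838, -0.0739, 0.0418])]
tool cm to [0.584, -0.0743, 0.06] [-2.4963  0.2796 13.7193]
```

Call:
{"name": "step_arm", "arguments": {"steps": [[[-2.4,0.3,0],[0,0,0]],[[0,0,2],[0,0,0]],[[0,0,3],[0,0,0]],[[0,0,3],[0,0,0]],[[0,0,2.5],[0,0,0]],[[0,0,2],[0,0,0]],[[0,0,2],[0,0,0]],[[0,0,1.5],[0,0,0]],[[0,0,0.8],[0,0,0]],[[0,0,0],[0,0,0]]], "claw": 0.4}}

```text
clock: 40.6
tool_pos: [0.584, -0.0673, 0.0286]
eef_rot: [0.676, 0.737, -0.003, -0.005]
contact_force: [0.9, -0.7, -0.6]
opening: 0.698
finger_force: 0.0
```

Call:
{"name": "step_arm", "arguments": {"steps": [[[0,0,0],[0,0,0]],[[0,0,0],[0,0,0]],[[0,0,0],[0,0,0]],[[0,0,0],[0,0,0]],[[0,0,0],[0,0,0]],[[0,0,0],[0,0,0]],[[0,0,0],[0,0,0]],[[0,0,0],[0,0,0]]], "claw": -1, "grip_force": 15}}

```text
clock: 41.6
tool_pos: [0.583, -0.068, 0.0289]
eef_rot: [0.676, 0.736, -0.003, -0.006]
contact_force: [-4.0, -0.4, 6.4]
opening: 0.323
finger_force: 15.0
```

Call:
{"name": "step_arm", "arguments": {"steps": [[[0,0,-0.3],[0,0,0]],[[0,0,-0.5],[0,0,0]],[[0,0,-0.6],[0,0,0]],[[-0.1,0,-0.6],[0,0,0]],[[-0.1,0,-0.6],[0,0,0]],[[0,0,-0.6],[0,0,0]],[[0,0,0],[0,0,0]]]}}

```text
clock: 42.48
tool_pos: [0.5833, -0.072, 0.0613]
eef_rot: [0.677, 0.736, -0.004, -0.005]
contact_force: [-5.3, -4.1, 1.8]
opening: 0.326
finger_force: 15.0
```

```bash
cat > lid.py <<'E'
from st import *
from knob import knob
t=vision.snapshot("top");s=vision.snapshot("scene");print("knob",knob(s))
h=cv2.cvtColor(t["img"],cv2.COLOR_RGB2HSV);m=((h[...,0]>100)&(h[...,0]<125)&(h[...,1]>150)).astype(np.uint8);m[:200]=0;m[330:]=0
k,l,q,ce=cv2.connectedComponentsWithStats(m)
for i in range(1,k):
    if q[i,4]>60: print("blue",ce[i],q[i])
E
python3 lid.py
```

```text
[ 0.5833 -0.072   0.0613] [[-0.08352089015797293, 0.9964151370518674, -0.013458661193755123], [0.9965041900174366, 0.08353904792338418, 0.0007916752789789835], [0.0019131609740541183, -0.013345490847585666, -0.9999091147144947]] [ 0.1826  0.896  -0.2426  1.7853  0.3856  0.5209 -0.2282] 42.475 [-5.2764 -4.1366  1.8488]
knob [(np.float64(311.8), np.float64(224.5), [0, 0, 35, 45, 1217], [0.5839, -0.075, 0.1059])]
blue [195.6365 265.7045] [ 171  221   50   86 3076]
blue [270.4113 267.9935] [252 256  33  26 462]
```

Call:
{"name": "step_arm", "arguments": {"steps": [[[0,0,-0.4],[0,0,0]],[[0,0,-0.5],[0,0,0]],[[0.1,0,-0.5],[0,0,0]],[[0.1,0,-0.5],[0,0,0]],[[0.1,0,-0.5],[0,0,0]],[[0.1,0,-0.4],[0,0,0]],[[0,0,0],[0,0,0]]]}}

```text
clock: 43.45
tool_pos: [0.5829, -0.0669, 0.0895]
eef_rot: [0.677, 0.736, -0.004, -0.006]
contact_force: [-6.4, -2.2, 4.4]
opening: 0.325
finger_force: 15.0
```

Call:
{"name": "step_arm", "arguments": {"steps": [[[0,0,0],[0,0,0]],[[0,0,0],[0,0,0]],[[0,0,0],[0,0,0]],[[0,0,0],[0,0,0]],[[0,0,0],[0,0,0]],[[0,0,-1],[0,0,0]],[[0,0,-3],[0,0,0]],[[0,0,-4],[0,0,0]],[[0,0,-4],[0,0,0]],[[-3,0,-3],[0,0,0]],[[-4,0,0],[0,0,0]],[[0,0,0],[0,0,0]]], "claw": 0.6}}

```text
clock: 44.95
tool_pos: [0.5919, -0.1412, 0.2392]
eef_rot: [0.679, 0.734, -0.003, -0.004]
contact_force: [0.3, 0.2, -0.7]
opening: 0.799
finger_force: 0.0
```

```bash
python3 lid.py; python3 - <<'E'
from h import *
t=pickle.load(open("top.pkl","rb"));h=cv2.cvtColor(t["img"],cv2.COLOR_RGB2HSV);m=((h[...,0]>100)&(h[...,0]<125)&(h[...,1]>150)).astype(np.uint8);m[:200]=0;m[330:]=0
k,l,q,ce=cv2.connectedComponentsWithStats(m);print([(ce[i],q[i]) for i in range(1,k) if q[i,4]>60])
E
```

```text
[ 0.5919 -0.1412  0.2392] [[-0.07838208740992411, 0.996871350738464, -0.010186189186046291], [0.996922818047198, 0.07838890928262401, 0.0002715848204324408], [0.0010692193868251784, -0.010133557043380814, -0.9999480825480651]] [ 0.3562  0.6778 -0.3542  1.5955  0.2757  0.9284 -0.0159] 44.95 [ 0.323   0.225  -0.7139]
knob [(np.float64(313.7), np.float64(223.7), [13, 12, 13, 14, 139], [0.5836, -0.0712, 0.1077])]
blue [230.7947 269.6064] [ 175  234  114   72 6738]
[(array([230.77242402, 269.6250556 ]), array([ 175,  234,  114,   72, 6745], dtype=int32))]
```

The lid and knob are back at their starting image positions, and the arm is clear. I hand in.

```bash
python3 -c "
from plant import finish_job
print(finish_job())"
```

```text
the job is handed in; nothing more can be done
None
```

The red-ended bar was laid and let go on the mat, then laid in the cradle; the lid is shut with the lever up, and I handed the job in at about 45 s. The hand-in gave no verdict, and the bar's final position was last measured just before the lid closed (about 1.5 mm off across, 4 mm along).

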